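# Put the tape rolls and solder spools away on their stands

### The arm

A 6-joint arm with a two-finger parallel gripper is mounted at the origin on the work surface. World frame = base frame: x ahead of the robot, y to its left, z up, the work surface at z = 0. Lengths are in mm, angles in degrees, forces in N, time in s.
With the tool pointing down it reaches from about 350 to 850 mm from the base axis. Payload 8.1 kg.
Tool frame: the origin (TCP) lies at the centre of the arm's flange, where the gripper is bolted on; the fingertips stand 173 mm ahead of it and the grasp point (between the pads) lies 155 mm ahead of it; z points along the fingers, y is the line along which they close (so a half turn about z gives the same grasp; the last joint's range is limited). The gripper opens to 85 mm and grips with 20 to 120 N. Pads are 22 mm wide; open, the fingers measure 114 mm over their backs; the gripper's body (76 mm by 85 mm) begins 54 mm behind the grasp point. The pads swing forward as they close: fully open they stand 13 mm farther back than shut.
Start: joints at [-76.284, 7.471, 85.268, -0, 87.261, -4.893], TCP at [191.492, -568.628, 404.692] pointing down, gripper open.
Joint ranges: [-169.43, 169.43], [-51.17, 129.36], [1.28, 143.12], [-76.62, 256.62], [0, 156.53], [-152.29, 152.29]. Speed limits (degrees/s): [136.94, 136.94, 159.86, 180, 180, 180].

### API

Orientations are given as [roll, pitch, yaw] about the fixed x, y, z axes, in that order (R = Rz(yaw) Ry(pitch) Rx(roll)).
In Python, from bench import * gives the robot as it stands.
- The arm moves only by the shell command python3 -m jog 'ROWS' [FORCE]. ROWS is text: rows parted by semicolons, each of 7 numbers parted by spaces: the shift along the tool's x, y, z scaled (see below), then the turn, a rotation vector about the tool's x, y, z scaled (see below), then the closure, from -1 (fully open) to 1 (shut). In form: tx ty tz wx wy wz hand; .... A call has 1 to 5 rows; each row shifts and turns the commanded pose from where the row before left it, along the tool's axes as they then stand; what a row does not reach is not made up. The controller multiplies each number of a shift by 0.1 m and each number of a turn by 60 degrees. A row lasts 1/8 s, in which the tool goes at most 62.5 mm and 10.7 degrees, less where a joint would pass 70% of its speed; a pose out of reach is approached as far as the arm can. A call with a number of a shift or a turn outside -1 to 1 is refused whole. A call with a gripper value outside its range is refused whole. The fingers move at their own pace and stop on an object; FORCE is the grip in N (left out, the last holds). Time passes only in rows, so rows that do not move let the fingers close. It gives the time, the measured TCP pose, the force, the opening and the grip force at its end, in the units of the state.
- sense(): the state, without advancing time (a new reading comes with each control period).
- snapshot(name): name is "side" or "top" or "wrist"; returns a dict with "img" (480x640x3 uint8, red, green, blue), "fx", "fy", "cx", "cy" (pixels), "extrinsics" (4x4, takes a point from camera to world coordinates). Camera axes: x right, y down, z forward; pixel columns grow to the right and rows downward; lengths in mm; the calibration is good to about 2 mm. A picture is of the moment at which its call begins. There is no depth.
- hand_in(): hands the job in; it is judged then, once.
The state is a dict: "time": time; "joint_pos": joint angles; "qd": joint speeds; "joint_efforts": joint torques, N m; "tool_pos": TCP position; "tcp_rot": TCP orientation; "ft_force": force on the tool from outside, world axes, zero at the start; "wrist_torque": the same for the moment, N m; "finger_gap": finger opening in mm; "grip_force": force on a finger pad.
Only numpy, scipy, OpenCV 4.12 (cv2) and the standard library are available. Lean on these libraries where they do the work, as an engineer would, in place of code of your own. Each camera call takes 0.05 s, during which the arm holds its last target. There are 200 camera calls.

### The job

Tidy the electronics bench: thread the three rolls of black tape onto the post of the square wooden stand, the largest at the bottom, the middle one on it and the smallest on top, and thread the two spools of solder wire onto the post of the round metal stand, the larger below the smaller. Leave every roll and spool lying flat on what is under it, let go and at rest.

Things in the scene. Friction and masses are not known exactly. Their poses are not given: they have to be found in the camera images.
- tape_large: The largest of three rolls of black insulating tape with a cardboard core: a flat ring, outer diameter 68, height 20, bore 32 mm diameter right through, 90 g. Origin at the centre of its underside, z up along the axis of the bore; lies flat on the bench at the start.
- tape_medium: The middle roll of black tape: outer diameter 56, height 20, bore 32 mm, 60 g. Origin at the centre of its underside, z up along the axis of the bore; lies flat on the bench at the start.
- tape_small: The smallest roll of black tape: outer diameter 44, height 20, bore 32 mm, 35 g. Origin at the centre of its underside, z up along the axis of the bore; lies flat on the bench at the start.
- spool_large: The larger of two spools of silvery solder wire with white flanges: outer diameter 54, height 32, bore 28 mm diameter right through, 150 g; may be gripped anywhere round its side as if a plain cylinder. Origin at the centre of its underside, z up along the axis of the bore; lies flat on the bench at the start.
- spool_small: The smaller spool of solder wire: outer diameter 42, height 24, bore 28 mm, 80 g; may be gripped anywhere round its side as if a plain cylinder. Origin at the centre of its underside, z up along the axis of the bore; lies flat on the bench at the start.
- tape_stand: The tape stand: a square dark wooden base 84 x 84 x 12 mm with an upright steel post, diameter 12 mm, in its middle; the post's tapered tip is 62 mm above the bench (50 mm above the base). Fixed to the bench. Origin at the centre of the base's underside at bench height, on the post's axis; x and y along the base's sides, z up.
- spool_stand: The spool stand: a round dark steel base, diameter 84, thickness 12 mm, with an upright steel post, diameter 12 mm, in its middle; the post's tapered tip is 56 mm above the bench (44 mm above the base). Fixed to the bench. Origin at the centre of the base's underside at bench height, on the post's axis, z up.
There are look-alikes about, which are no part of the job. What is shaped like the tape_stand but red or yellow is not meant.

How it is judged:
By the outcome, as a careful person would: the job done as asked, in the order asked, and still so for the second after the job is handed in, with the robot touching nothing.
It also fails if it takes over 128 s, if anything falls off the work surface, if the arm or the gripper's body presses on something with over 40 N, if the wrist force passes 120 N, or if a joint passes its speed limit or range.

## Working session

There is one attempt and no reset: what is moved stays moved. The work goes in short steps, Python scripts to look and compute and a shell command to move; the robot and the scene stay as the last step left them, time stands still between calls to the robot, and variables do not carry over. Pictures are saved under pics/ and viewed, at most 14 in all, crops included, and the job is handed in when it is done.

```bash
mkdir -p pics; ls; python3 - <<'E'
from bench import *
import cv2,pickle
d={}
for n in("top","side","wrist"):
    s=snapshot(n); d[n]=s; cv2.imwrite(f"pics/{n}0.png",s["img"][:,:,::-1]); print(n,s["fx"],s["fy"],s["cx"],s["cy"]);print(s["extrinsics"])
pickle.dump(d,open("s0.pkl","wb")); print(sense())
E
```

```text
pics
top 604.0463758414783 604.0463758414783 310.0567360358707 243.28346322490384
[[-1.94568404e-02 -9.82679080e-01  1.84291229e-01  2.47101222e+02]
 [-9.99424864e-01  2.42364381e-02  2.37178439e-02 -1.77619087e+02]
 [-2.77735920e-02 -1.83723763e-01 -9.82585470e-01  1.29526332e+03]
 [ 0.00000000e+00  0.00000000e+00  0.00000000e+00  1.00000000e+00]]
side 449.0663859907498 449.0663859907498 315.05360498593313 244.3652003466634
[[-7.99460121e-01 -4.20373385e-01  4.29126709e-01 -1.11862724e+01]
 [-6.00531126e-01  5.41401534e-01 -5.88427349e-01  5.76692704e+02]
 [ 1.50293378e-02 -7.28128146e-01 -6.85276238e-01  8.66972550e+02]
 [ 0.00000000e+00  0.00000000e+00  0.00000000e+00  1.00000000e+00]]
wrist 331.4141906873465 331.4141906873465 318.5760328589574 239.83593633794334
[[ 3.17812456e-01 -9.06128293e-01 -2.79153647e-01  2.64053783e+02]
 [-9.48150412e-01 -3.04488076e-01 -9.10923086e-02 -5.44418450e+02]
 [-2.45763890e-03  2.93629916e-01 -9.55916017e-01  3.72329856e+02]
 [ 0.00000000e+00  0.00000000e+00  0.00000000e+00  1.00000000e+00]]
{'time': 0.15, 'joint_pos': array([-7.62843560e+01,  7.50667957e+00,  8.53164329e+01,  6.08461791e-04,
        8.72603792e+01, -4.89380803e+00]), 'qd': array([-0.0462189 , -0.16845211, -0.18710997,  0.09554783,  0.02686452,
        0.04208442]), 'joint_efforts': array([-5.27720913e-04, -5.70064044e+01, -5.01159418e+01, -3.22155993e-04,
        9.72496782e-03,  2.75465743e-05]), 'tool_pos': array([ 191.4433582 , -568.45327523,  403.85521418]), 'tcp_rot': array([-1.79916865e+02, -7.72811986e-03,  1.86094169e+01]), 'ft_force': array([ 0.30818549, -0.28499338,  0.50830865]), 'wrist_torque': array([ 0.04629134, -0.03428277,  0.0157188 ]), 'grip_force': 0.0, 'finger_gap': 85.32216696431564}
```

View pics/top0.png

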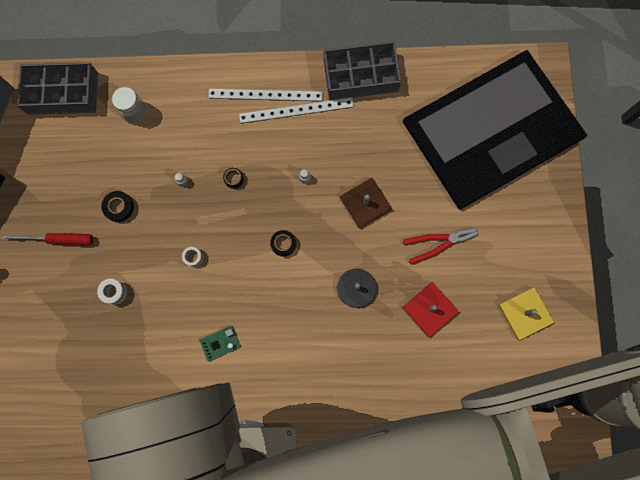

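View pics/side0.png

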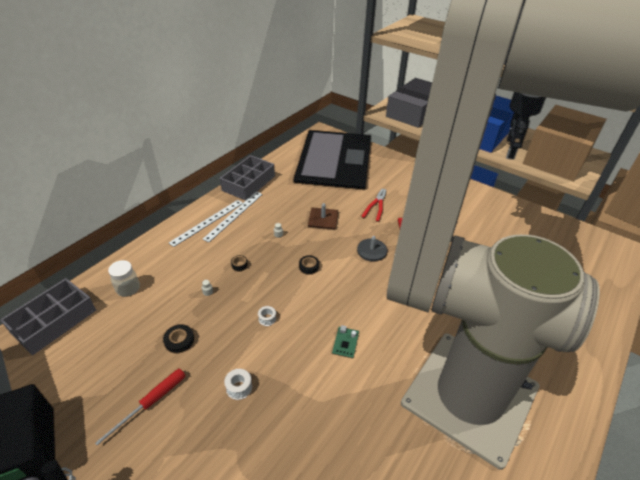

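Top view: tape_large (118,206), tape_medium (284,243), tape_small (233,178), spool_large (112,292), spool_small (192,256), wooden stand (367,202), round stand (358,288). 
Could be mistaken: red stand (432,309), yellow stand (526,313), white bottle (126,101), small bottles (181,180) and (305,176). I choose by size and colour, and check this with the measured sizes and one crop.

```bash
cat > h.py <<'E'
import numpy as np, cv2
def ray(s,u,v):
    E=np.array(s["extrinsics"]); d=E[:3,:3]@np.array([(u-s["cx"])/s["fx"],(v-s["cy"])/s["fy"],1]); return E[:3,3],d/np.linalg.norm(d)
def onplane(s,u,v,z):
    o,d=ray(s,u,v); return o+d*(z-o[2])/d[2]
def pix(s,p):
    E=np.array(s["extrinsics"]); q=E[:3,:3].T@(np.array(p)-E[:3,3]); return q[0]/q[2]*s["fx"]+s["cx"],q[1]/q[2]*s["fy"]+s["cy"]
E
python3 - <<'E'
from h import *
import pickle
d=pickle.load(open("s0.pkl","rb")); t=d["top"]
hsv=cv2.cvtColor(t["img"],cv2.COLOR_RGB2HSV)
it={"tape_large":(118,206,20,'d'),"tape_medium":(284,243,20,'d'),"tape_small":(233,178,20,'d'),"spool_large":(112,292,32,'w'),"spool_small":(192,256,24,'w'),"tape_stand":(367,202,12,'b'),"spool_stand":(358,288,12,'g')}
for n,(u,v,z,k) in it.items():
    r=30; h=hsv[v-r:v+r,u-r:u+r].astype(int); H,S,V=h[...,0],h[...,1],h[...,2]
    m={'d':V<62,'w':(S<60)&(V>110),'b':(V<100)&(S>70)&(V>25),'g':(S<60)&(V<110)}[k].astype(np.uint8)
    c=max(cv2.findContours(m,cv2.RETR_EXTERNAL,cv2.CHAIN_APPROX_NONE)[0],key=cv2.contourArea)
    (cx,cy),(w,hh),a=cv2.minAreaRect(c); x,y,ww,h2=cv2.boundingRect(c)
    px=1/t["fx"]*(1295-z)
    P=onplane(t,u-r+cx,v-r+cy,z if k in'bg' else z/2); print(n,(round(u-r+cx,1),round(v-r+cy,1)),P.round(1)[:2],"size",round(w*px),round(hh*px),round(a),"R",round(np.hypot(*P[:2])))
cv2.imwrite("pics/crop.png",cv2.resize(t["img"][150:330,80:410,::-1],None,fx=2.4,fy=2.4,interpolation=cv2.INTER_CUBIC))
E
```

```text
tape_large (119.3, 207.3) [579.3 273.5] size 76 64 34 R 641
tape_medium (283.8, 243.3) [489.6 -89.6] size 57 52 45 R 498
tape_small (235.2, 179.2) [636.7  16.5] size 49 42 32 R 637
spool_large (109.2, 290.5) [394.6 286.1] size 52 52 18 R 487
spool_small (191.0, 255.5) [467.2 111.8] size 37 40 45 R 480
tape_stand (366.0, 203.3) [ 573.6 -270.5] size 87 84 59 R 634
spool_stand (356.3, 287.7) [ 389.1 -243.1] size 81 80 45 R 459
```

View pics/crop.png

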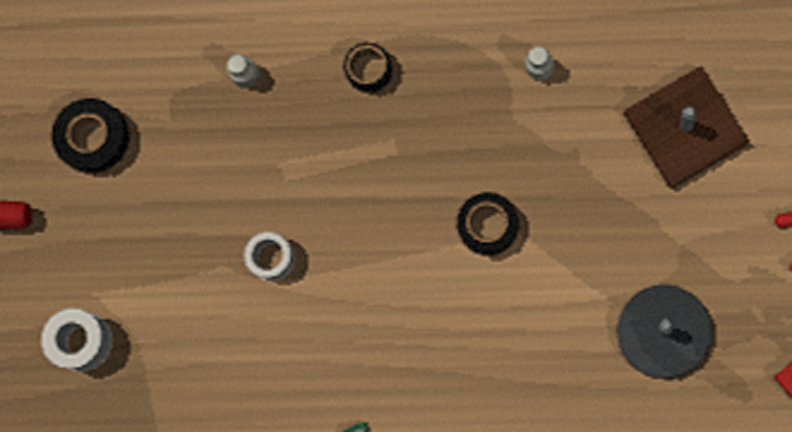

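Crop confirms: three black rings with cardboard cores (large 90,135; small 367,66; medium 488,223 in the crop), two white-flanged spools (72,338 and 268,256), brown square stand (688,125), grey round stand (666,330). Turning to yaw 90, then travelling above tape_large.

```bash
J="python3 -m jog"
python3 -m jog '0 0 0 0 0 -0.17 -1; 0 0 0 0 0 -0.17 -1; 0 0 0 0 0 -0.17 -1; 0 0 0 0 0 -0.17 -1; 0 0 0 0 0 -0.17 -1' 40 >/dev/null
python3 -m jog '0 0 0 0 0 -0.17 -1; 0 0 0 0 0 -0.17 -1; 0 0 0 0 0 0 -1'
python3 -m jog '0.56 0.26 0.067 0 0 0 -1; 0.56 0.26 0.067 0 0 0 -1; 0.56 0.26 0.067 0 0 0 -1; 0.56 0.26 0.067 0 0 0 -1; 0.56 0.26 0.067 0 0 0 -1'
python3 -m jog '0.56 0.26 0.067 0 0 0 -1; 0.56 0.26 0.067 0 0 0 -1; 0.56 0.26 0.067 0 0 0 -1; 0.56 0.26 0.067 0 0 0 -1; 0.56 0.26 0.067 0 0 0 -1'
python3 -m jog '0.56 0.26 0.067 0 0 0 -1; 0.56 0.26 0.067 0 0 0 -1; 0.56 0.26 0.067 0 0 0 -1; 0.56 0.26 0.067 0 0 0 -1; 0.56 0.26 0.067 0 0 0 -1'
python3 -m jog '0 0 0 0 0 0 -1; 0 0 0 0 0 0 -1'
python3 - <<'E'
from bench import *
import cv2,pickle
s=snapshot("wrist"); pickle.dump(s,open("w1.pkl","wb")); cv2.imwrite("pics/w1.png",s["img"][:,:,::-1]); st=sense(); print(st["tool_pos"],st["tcp_rot"],st["time"])
E
```

```text
time: 1.15
tool_pos: [191.5, -568.5, 404.3]
tcp_rot: [-180.0, -0.0, 89.9]
ft_force: [-0.6, -0.2, -0.6]
finger_gap: 85.7
grip_force: 0.0
time: 1.78
tool_pos: [321.8, -286.8, 371.0]
tcp_rot: [180.0, 0.0, 89.7]
ft_force: [0.6, 0.1, 0.6]
finger_gap: 85.9
grip_force: 0.0
time: 2.4
tool_pos: [451.8, -6.5, 337.8]
tcp_rot: [179.9, 0.0, 89.7]
ft_force: [0.9, -0.7, -0.3]
finger_gap: 85.3
grip_force: 0.0
time: 3.02
tool_pos: [581.9, 273.5, 303.8]
tcp_rot: [180.0, 0.0, 89.7]
ft_force: [1.1, -1.8, 1.0]
finger_gap: 85.3
grip_force: 0.0
time: 3.28
tool_pos: [581.1, 271.4, 303.5]
tcp_rot: [-179.9, 0.0, 89.9]
ft_force: [0.5, -0.2, 0.4]
finger_gap: 85.8
grip_force: 0.0
[581.19381899 270.83418979 304.21201522] [-1.79987365e+02  2.66884658e-02  8.98677909e+01] 3.325
```

View pics/w1.png

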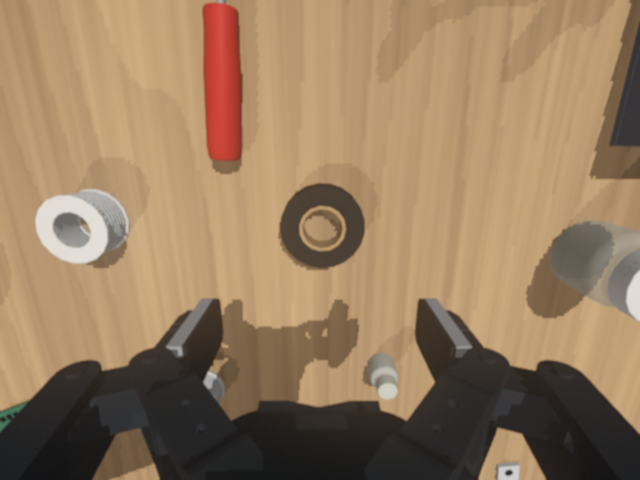

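Wrist view: tape_large ring at (322,226), spool_large top flange at (73,229), screwdriver at (222,80) well clear of the finger line. Measuring both.

```bash
cat >> h.py <<'E'
def measure(s,guess,k,z):
    u,v=map(int,pix(s,[*guess,z])); r=60; y0,x0=max(v-r,0),max(u-r,0)
    h=cv2.cvtColor(s["img"],cv2.COLOR_RGB2HSV)[y0:v+r,x0:u+r].astype(int); S,V=h[...,1],h[...,2]
    m=((V<70) if k=='d' else (S<40)&(V>150)).astype(np.uint8)
    cs=[c for c in cv2.findContours(m,cv2.RETR_EXTERNAL,cv2.CHAIN_APPROX_NONE)[0] if cv2.contourArea(c)>300]
    c=min(cs,key=lambda c:np.hypot(*(c.mean(0)[0]-[u-x0,v-y0])))
    (a,b),ax,_=cv2.fitEllipse(cv2.convexHull(c)); P=onplane(s,a+x0,b+y0,z)
    print("pix",round(a+x0),round(b+y0),"P",P.round(1),"diam",np.round(np.array(ax)*np.linalg.norm(P-np.array(s["extrinsics"])[:3,3])/s["fx"]))
    return P
E
python3 - <<'E'
from h import *
import pickle
s=pickle.load(open("w1.pkl","rb")); print(s["extrinsics"])
measure(s,(579,273),'d',20); measure(s,(398,282),'w',32)
t=pickle.load(open("s0.pkl","rb"))["top"]
print(onplane(t,366.7,197,61),onplane(t,666/2.4+80,323/2.4+150,55),onplane(t,109.2,290.5,32),onplane(t,191,255.5,24))
E
```

```text
[[ 9.99993990e-01 -2.93032360e-03 -1.85262752e-03  5.82667175e+02]
 [-3.34574976e-03 -9.55716982e-01 -2.94268342e-01  3.46528882e+02]
 [-9.08286116e-04  2.94272772e-01 -9.55721042e-01  2.71989657e+02]
 [ 0.00000000e+00  0.00000000e+00  0.00000000e+00  1.00000000e+00]]Traceback (most recent call last):
  File "<stdin>", line 4, in <module>
  File "h.py", line 13, in measure
    c=min(cs,key=lambda c:np.hypot(*(c.mean(0)[0]-[u-x0,v-y0])))
ValueError: min() iterable argument is empty
```

```bash
python3 - <<'E'
from h import *
import pickle
s=pickle.load(open("w1.pkl","rb")); print(pix(s,[579,273,20]), s["img"][226,[290,300,350,355,400]], s["img"][226,[50,73,100]])
measure(s,(398,282),'w',32)
E
```

```text
(np.float64(314.5453310285953), np.float64(234.94930805607729)) [[ 79  66  55]
 [181 148 106]
 [ 74  63  52]
 [ 74  63  52]
 [188 157 116]] [[226 220 214]
 [123 120 116]
 [227 222 215]]
pix 82 225 P [405.1 284.9  32. ] diam [68. 86.]
```

```bash
sed -i 's/V<70/V<95/; s/V>150/V>190/' h.py; python3 - <<'E'
from h import *
import pickle
s=pickle.load(open("w1.pkl","rb"))
measure(s,(579,273),'d',20); measure(s,(398,282),'w',32)
t=pickle.load(open("s0.pkl","rb"))["top"]
print(onplane(t,366.7,197,61),onplane(t,666/2.4+80,323/2.4+150,55),onplane(t,109.2,290.5,32),onplane(t,191,255.5,24))
E
```

```text
pix 322 226 P [584.8 280.7  20. ] diam [65. 65.]
pix 71 229 P [396.5 282.   32. ] diam [58. 72.]
[ 574.71109991 -268.9494734    61.        ] [ 390.82899218 -243.68122729   55.        ] [392.83826458 280.17887252  32.        ] [465.1748724  109.07259665  24.        ]
```

```bash

python3 -m jog '0.06 0.02 0.35 0 0 0 -1; 0 0 0.4 0 0 0 -1; 0 0 0 0 0 0 -1; 0 0 0 0 0 0 -1'
python3 - <<'E'
from bench import *
from h import *
import pickle
s=snapshot("wrist"); cv2.imwrite("pics/w2.png",s["img"][:,:,::-1]); 
measure(s,(583,277),'d',20); print(sense()["tool_pos"],s["extrinsics"][:3,3])
E
```

```text
time: 3.82
tool_pos: [584.0, 276.8, 231.5]
tcp_rot: [179.9, -0.0, 89.9]
ft_force: [0.4, 0.8, 0.6]
finger_gap: 85.4
grip_force: 0.0
pix 317 264 P [585.  281.9  20. ] diam [64. 65.]
[584.34324634 277.09653855 232.15886687] [585.57436292 351.90502375 200.08733966]
```

View pics/w2.png

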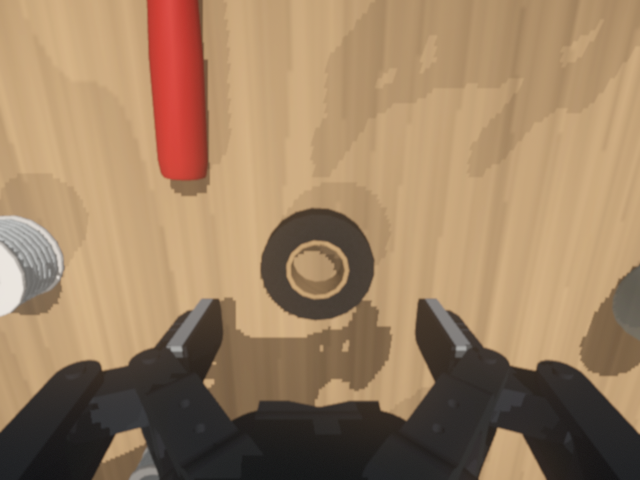

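Ring at (317,264) lies centred between the fingers (215 and 430 at row 300), screwdriver clear. Measurements agree: (585,281). Grasping.

```bash

python3 -m jog '0.04 0.01 0.2 0 0 0 -1; 0 0 0.25 0 0 0 -1; 0 0 0.17 0 0 0 -1; 0 0 0 0 0 0 -1' |grep pos
python3 -m jog '0 0 0 0 0 0 1; 0 0 0 0 0 0 1; 0 0 0 0 0 0 1; 0 0 0 0 0 0 1; 0 0 0 0 0 0 1' 40
```

```text
tool_pos: [583.3, 281.2, 164.9]
time: 5.0
tool_pos: [585.0, 281.7, 168.5]
tcp_rot: [179.9, -0.0, 90.0]
ft_force: [0.3, -0.5, 5.8]
finger_gap: 65.4
grip_force: 46.5
```

```bash

python3 -m jog '0 0 -0.2 0 0 0 1; 0 0 -0.5 0 0 0 1; 0 0 -0.6 0 0 0 1; -0.5 0 0 0 0 0 1; -0.6 0 0 0 0 0 1' |egrep 'pos|for|gap'
python3 -m jog '-0.6 0 0 0 0 0 1; -0.6 0 0 0 0 0 1; -0.6 0 0 0 0 0 1; -0.6 0 0 0 0 0 1; -0.6 0 0 0 0 0 1' |grep pos
python3 -m jog '-0.6 -0.05 0 0 0 0 1; -0.6 -0.05 0 0 0 0 1; -0.6 0 0 0 0 0 1; -0.6 0 0 0 0 0 1; 0 0 0 0 0 0 1' |egrep 'pos|for|gap'
python3 -m jog '0 0 0 0 0 0 1; 0 0 0 0 0 0 1' |egrep 'pos|for|gap'
python3 - <<'E'
from bench import *
from h import *
import pickle
s=snapshot("wrist"); pickle.dump(s,open("w3.pkl","wb")); cv2.imwrite("pics/w3.png",s["img"][:,:,::-1]); 
print(sense()["tool_pos"],s["extrinsics"][:3,3], pix(s,[574,-270,12]),pix(s,[574,-270,62]),pix(s,[390,-243,12]))
E
```

```text
tool_pos: [584.5, 171.3, 299.9]
ft_force: [0.3, -0.8, -1.4]
finger_gap: 65.5
grip_force: 45.8
tool_pos: [584.0, -130.5, 298.5]
tool_pos: [573.1, -373.0, 297.9]
ft_force: [-0.3, 1.1, -0.6]
finger_gap: 65.1
grip_force: 45.7
tool_pos: [574.8, -367.2, 297.6]
ft_force: [0.3, 1.3, -1.2]
finger_gap: 65.4
grip_force: 45.7
[ 574.86179543 -367.09235531  297.62469863] [ 576.08442533 -292.05510441  266.20611812] (np.float64(315.52560805459234), np.float64(105.9093022428462)) (np.float64(314.787221582886), np.float64(97.72540151786728)) (np.float64(48.647434757168014), np.float64(63.76107841134004))
```

View pics/w3.png

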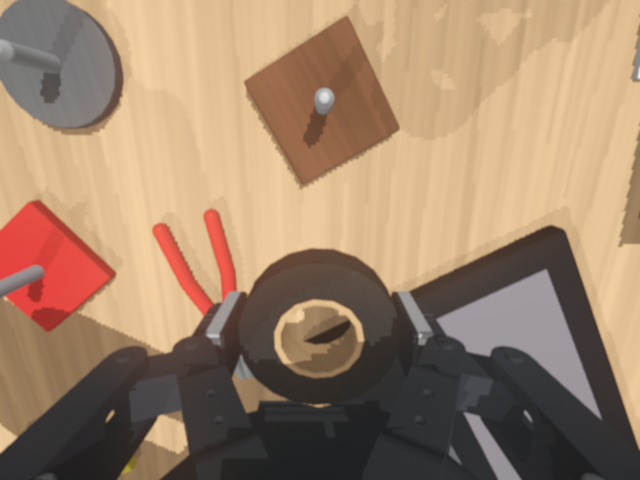

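Held ring's bore at (319,338) between the pads; wooden stand centre (323,104), post tip (324,97); round stand at about (62,63).

```bash
python3 - <<'E'
from h import *
import pickle
s=pickle.load(open("w3.pkl","rb"))
c=[onplane(s,u,v,12)[:2] for u,v in((348,16),(399,129),(303,186),(245,83))]
print("base",(sum(c)/4).round(1),"side",[round(np.linalg.norm(c[i]-c[i-1])) for i in range(4)],"tip",onplane(s,324,96,61).round(1))
print("ring bore top",onplane(s,319,338,297.6-168.5+20).round(1))
print("spool tip",onplane(s,3,48,55).round(1))
h=cv2.cvtColor(s["img"],cv2.COLOR_RGB2HSV)[:140,:135].astype(int)
m=((h[...,1]<70)&(h[...,2]<140)).astype(np.uint8); c=max(cv2.findContours(m,0,1)[0],key=cv2.contourArea)
P=np.array([onplane(s,*q[0],12)[:2] for q in c if 2<q[0][1]<137 and q[0][0]>2])
A=np.c_[2*P,np.ones(len(P))]; x=np.linalg.lstsq(A,(P**2).sum(1),rcond=None)[0]; print("spool base",x[:2].round(1),"r",np.sqrt(x[2]+x[0]**2+x[1]**2))
E
```

```text
base [ 579.8 -270.5] side [82, 81, 82, 82] tip [ 579.3 -269.    61. ]
ring bore top [ 576.3 -369.7  149.1]
spool tip [ 397.6 -243.3   55. ]
spool base [ 396.9 -244.6] r 39.70497790736735
```

```bash

python3 -m jog '0.5 0.03 0 0 0 0 1; 0.5 0 0 0 0 0 1; 0 0 0 0 0 0 1; 0 0 0 0 0 0 1' |egrep 'pos'
python3 -m jog '0 0 0.4 0 0 0 1; 0 0 0.4 0 0 0 1; 0 0 0.2 0 0 0 1; 0 0 0.1 0 0 0 1; 0 0 0 0 0 0 1' |egrep 'pos|for|gap'
python3 -m jog '0 0 0.02 0 0 0 1; 0 0 0.02 0 0 0 1; 0 0 0.01 0 0 0 1; 0 0 0 0 0 0 1' |egrep 'pos|for|gap'
```

```text
tool_pos: [577.8, -267.7, 297.8]
tool_pos: [577.6, -268.9, 187.4]
ft_force: [0.3, -0.9, -1.0]
finger_gap: 65.4
grip_force: 45.7
tool_pos: [577.5, -268.5, 182.3]
ft_force: [0.2, -0.1, 0.1]
finger_gap: 65.3
grip_force: 45.7
```

```bash

python3 -m jog '0 0 0.015 0 0 0 1; 0 0 0 0 0 0 -1; 0 0 0 0 0 0 -1; 0 0 0 0 0 0 -1' |egrep 'pos|for|gap'
python3 -m jog '0 0 -0.2 0 0 0 -1; 0 0 -0.4 0 0 0 -1; 0 0 -0.4 0 0 0 -1; 0.5 -0.27 0 0 0 0 -1; 0.5 -0.27 0 0 0 0 -1' |egrep 'pos|for'
python3 -m jog '0.5 -0.27 0 0 0 0 -1; 0.35 0 0 0 0 0 -1; 0 0 0 0 0 0 -1; 0 0 0 0 0 0 -1' |egrep 'pos'
python3 - <<'E'
from bench import *
from h import *
import pickle
s=snapshot("wrist"); pickle.dump(s,open("w4.pkl","wb")); cv2.imwrite("pics/w4.png",s["img"][:,:,::-1]); 
t=snapshot("top"); cv2.imwrite("pics/t4.png",t["img"][:,:,::-1]); print(sense()["tool_pos"],sense()["time"])
measure(s,(495,-88),'d',20)
E
```

```text
tool_pos: [577.5, -268.6, 180.8]
ft_force: [-0.3, -1.1, 0.6]
finger_gap: 85.8
grip_force: 0.0
tool_pos: [523.4, -168.1, 283.4]
ft_force: [0.5, 1.1, -0.0]
grip_force: 0.0
tool_pos: [496.9, -84.0, 282.0]
[496.76263358 -84.52788177 281.39356346] 10.525
pix 311 246 P [493.  -84.2  20. ] diam [53. 54.]
```

View pics/w4.png

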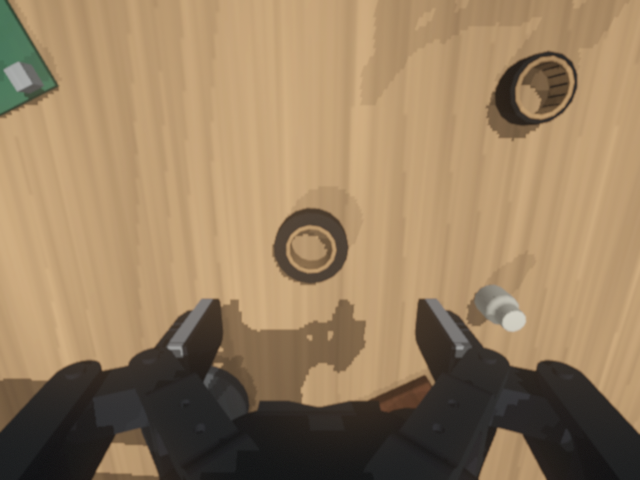

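Tape_medium at (311,246), directly under the fingers; tape_small upper right (537,88), tilted only by perspective.

```bash

python3 -m jog '0 -0.037 0.4 0 0 0 -1; 0 0 0.4 0 0 0 -1; 0 0 0.2 0 0 0 -1; 0 0 0.05 0 0 0 -1; 0 0 0 0 0 0 -1' |egrep 'pos|force'
python3 -m jog '0 0 0 0 0 0 1; 0 0 0 0 0 0 1; 0 0 0 0 0 0 1; 0 0 0 0 0 0 1; 0 0 0 0 0 0 1' 40
python3 -m jog '0 0 -0.2 0 0 0 1; 0 0 -0.5 0 0 0 1; 0 0 -0.3 0 0 0 1; -0.46 0.214 0 0 0 0 1; -0.46 0.214 0 0 0 0 1' |egrep 'pos|force|gap'
python3 -m jog '-0.46 0.214 0 0 0 0 1; -0.46 0.214 0 0 0 0 1; 0 0 0 0 0 0 1; 0 0 0 0 0 0 1; 0 0 0 0 0 0 1' |egrep 'pos|force|gap'
python3 - <<'E'
from bench import *
from h import *
s=snapshot("side"); cv2.imwrite("pics/s5.png",cv2.resize(s["img"][120:300,220:460,::-1],None,fx=3,fy=3))
E
```

```text
tool_pos: [493.0, -84.2, 176.1]
ft_force: [-0.1, 0.3, 0.2]
grip_force: 0.0
time: 11.78
tool_pos: [493.5, -83.8, 177.1]
tcp_rot: [179.9, 0.0, 90.0]
ft_force: [-1.9, -0.9, 6.3]
finger_gap: 53.4
grip_force: 42.6
tool_pos: [536.4, -176.3, 277.2]
ft_force: [0.5, 0.4, -0.7]
finger_gap: 53.3
grip_force: 42.4
tool_pos: [578.1, -266.4, 275.8]
ft_force: [-0.9, 0.7, -0.4]
finger_gap: 54.0
grip_force: 42.4
```

View pics/s5.png

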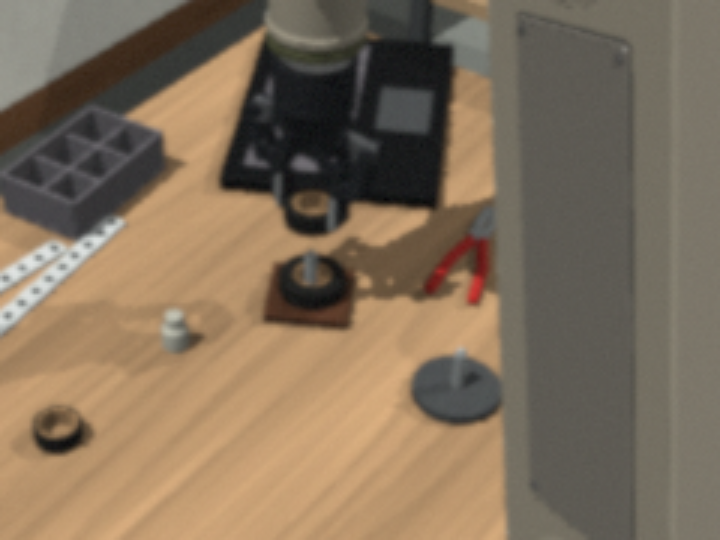

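Side view crop: the large roll lies flat round the post on the wooden base at (312,280); the medium one is held level above it at (315,210).

```bash

python3 -m jog '-0.015 0 0.3 0 0 0 1; 0 0 0.2 0 0 0 1; 0 0 0.12 0 0 0 1; 0 0 0.03 0 0 0 1; 0 0 0 0 0 0 1' |egrep 'pos|for|gap'
python3 -m jog '0 0 0.02 0 0 0 1; 0 0 0.01 0 0 0 1; 0 0 0 0 0 0 1' |egrep 'pos|for|gap'
```

```text
tool_pos: [578.6, -269.1, 211.1]
ft_force: [0.2, -0.1, -0.6]
finger_gap: 53.4
grip_force: 42.4
tool_pos: [578.8, -269.4, 209.2]
ft_force: [-2.4, 0.5, 5.6]
finger_gap: 53.7
grip_force: 43.0
```

```bash

python3 -m jog '0 0 0 0 0 0 -1; 0 0 0 0 0 0 -1; 0 0 0 0 0 0 -1; 0 0 -0.2 0 0 0 -1; 0 0 -0.5 0 0 0 -1' |egrep 'pos|for|gap'
python3 -m jog '0.58 0.126 0 0 0 0 -1; 0.58 0.126 0 0 0 0 -1; 0.58 0.126 0 0 0 0 -1; 0.58 0.126 0 0 0 0 -1; 0.58 0.126 0 0 0 0 -1' |egrep 'pos|for'
python3 -m jog '0 0 0 0 0 0 -1; 0 0 0 0 0 0 -1' |egrep 'pos'
python3 - <<'E'
from bench import *
from h import *
import pickle
s=snapshot("wrist"); pickle.dump(s,open("w6.pkl","wb")); cv2.imwrite("pics/w6.png",s["img"][:,:,::-1]); 
print(sense()["tool_pos"])
measure(s,(642,20),'d',20)
E
```

```text
tool_pos: [577.2, -268.4, 276.3]
ft_force: [0.7, 0.4, 0.7]
finger_gap: 85.4
grip_force: 0.0
tool_pos: [641.8, 22.8, 279.7]
ft_force: [0.8, -0.1, -0.2]
grip_force: 0.0
tool_pos: [641.5, 20.9, 278.8]
[641.35550741  20.11510798 278.55163124]
pix 318 242 P [642.8  24.5  20. ] diam [41. 43.]
```

View pics/w6.png

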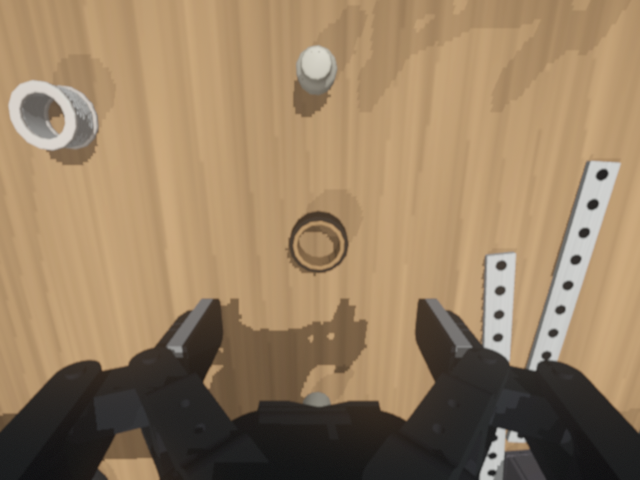

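Tape_small at (318,243) under the fingers, nothing in the fingers' way (strip at 495,255 is far enough).

```bash

python3 -m jog '0.025 0.01 0.4 0 0 0 -1; 0 0 0.4 0 0 0 -1; 0 0 0.15 0 0 0 -1; 0 0 0.05 0 0 0 -1; 0 0 0 0 0 0 -1' |egrep 'pos|force'
python3 -m jog '0 0 0 0 0 0 1; 0 0 0 0 0 0 1; 0 0 0 0 0 0 1; 0 0 0 0 0 0 1; 0 0 0 0 0 0 1' 40
python3 -m jog '0 0 0 0 0 0 1; 0 0 -0.2 0 0 0 1; 0 0 -0.5 0 0 0 1; 0 0 -0.3 0 0 0 1; -0.58 -0.126 0 0 0 0 1' |egrep 'pos|force|gap'
python3 -m jog '-0.58 -0.126 0 0 0 0 1; -0.58 -0.126 0 0 0 0 1; -0.58 -0.13 0 0 0 0 1; -0.58 -0.13 0 0 0 0 1; 0 0 0 0 0 0 1' |egrep 'pos|force|gap'
python3 -m jog '0 0 0 0 0 0 1; 0 0 0 0 0 0 1' |egrep 'pos'
python3 - <<'E'
from bench import *
from h import *
s=snapshot("side"); cv2.imwrite("pics/s7.png",cv2.resize(s["img"][140:240,260:400,::-1],None,fx=5,fy=5))
w=snapshot("wrist"); p=sense()["tool_pos"]; print(p,pix(w,[p[0],p[1],p[2]-159])); cv2.imwrite("pics/w7.png",w["img"][:,:,::-1])
E
```

```text
tool_pos: [643.0, 22.9, 179.0]
ft_force: [0.2, -0.0, 0.4]
grip_force: 0.0
time: 16.88
tool_pos: [642.9, 23.5, 179.2]
tcp_rot: [179.9, 0.0, 90.0]
ft_force: [-2.2, -0.3, 6.9]
finger_gap: 42.4
grip_force: 40.2
tool_pos: [631.9, -32.1, 283.9]
ft_force: [0.1, -1.6, -1.3]
finger_gap: 42.3
grip_force: 40.7
tool_pos: [577.3, -270.9, 279.5]
ft_force: [1.1, 0.1, -0.5]
finger_gap: 42.5
grip_force: 40.7
tool_pos: [579.0, -265.2, 278.1]
[ 579.04448124 -265.11317472  277.88548099] (np.float64(315.3346225774111), np.float64(318.89949212913086))
```

View pics/s7.png

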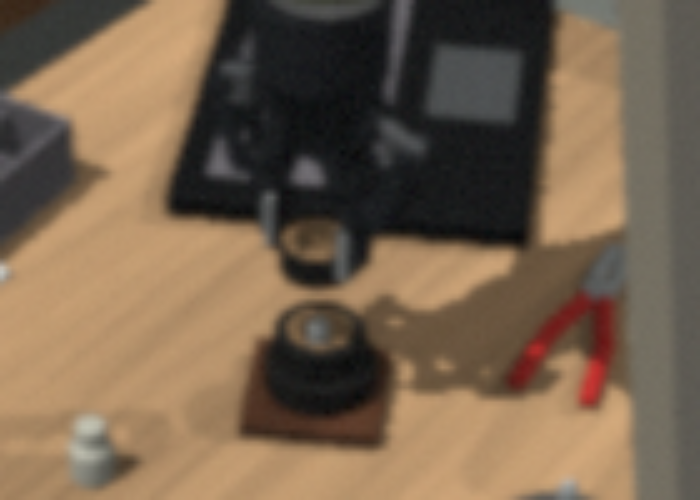

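Side crop: medium lies flat on the large roll (320,360), post tip visible in its bore (318,328); small roll held level above.

```bash

python3 -m jog '-0.035 0 0 0 0 0 1; 0 0 0.2 0 0 0 1; 0 0 0.2 0 0 0 1; 0 0 0.04 0 0 0 1; 0 0 0 0 0 0 1' |egrep 'pos|for|gap'
python3 -m jog '0 0 0.02 0 0 0 1; 0 0 0.01 0 0 0 1; 0 0 0 0 0 0 1' |egrep 'pos|for|gap'
```

```text
tool_pos: [578.0, -269.8, 232.0]
ft_force: [0.7, 0.4, -1.2]
finger_gap: 42.4
grip_force: 40.7
tool_pos: [578.4, -270.0, 231.2]
ft_force: [-5.2, 1.4, 7.0]
finger_gap: 42.4
grip_force: 41.4
```

```bash

python3 -m jog '0 0 0 0 0 0 -1; 0 0 0 0 0 0 -1; 0 0 0 0 0 0 -1; 0 0 -0.2 0 0 0 -1; 0 0 -0.4 0 0 0 -1' |egrep 'pos|for|gap'
python3 -m jog '0.55 -0.18 0 0 0 0 -1; 0.55 -0.18 0 0 0 0 -1; 0.55 -0.18 0 0 0 0 -1; 0.55 -0.18 0 0 0 0 -1; 0.55 -0.18 0 0 0 0 -1' |egrep 'pos|for'
python3 -m jog '0.55 -0.18 0 0 0 0 -1; 0.55 -0.18 0 0 0 0 -1; 0.55 -0.18 0 0 0 0 -1; 0.55 -0.18 0 0 0 0 -1; 0.55 -0.18 0 0 0 0 -1' |egrep 'pos|for'
python3 -m jog '0 0 0 0 0 0 -1; 0 0 0 0 0 0 -1' |egrep 'pos'
python3 - <<'E'
from bench import *
from h import *
s=snapshot("wrist"); cv2.imwrite("pics/w8.png",s["img"][:,:,::-1]); 
print(sense()["tool_pos"])
measure(s,(396,281),'w',32)
E
```

```text
tool_pos: [577.8, -269.7, 290.3]
ft_force: [0.6, 0.2, 1.0]
finger_gap: 85.0
grip_force: 0.0
tool_pos: [488.1, 6.4, 292.6]
ft_force: [0.6, 0.2, -0.1]
grip_force: 0.0
tool_pos: [397.9, 281.8, 292.7]
ft_force: [1.1, 0.2, 0.2]
grip_force: 0.0
tool_pos: [398.6, 280.0, 291.7]
[398.85264187 279.36286893 291.45893735]
pix 312 241 P [395.7 284.2  32. ] diam [52. 56.]
```

View pics/w8.png

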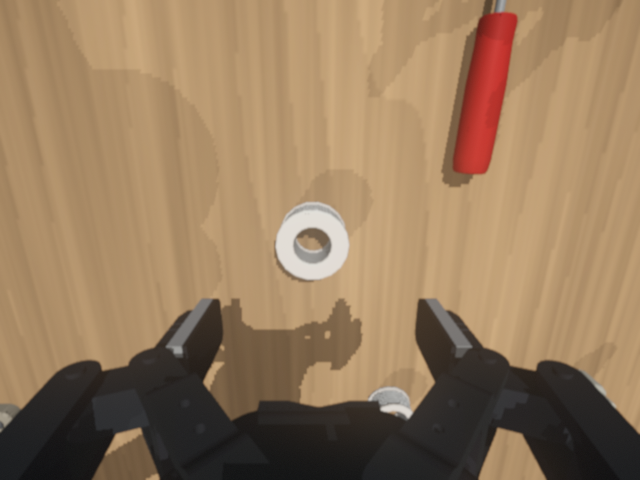

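Spool_large's top flange at (312,243), just below centre between fingers; screwdriver (470,170) clear.

```bash

python3 -m jog '0.03 -0.03 0.4 0 0 0 -1; 0 0 0.4 0 0 0 -1; 0 0 0.2 0 0 0 -1; 0 0 0.11 0 0 0 -1; 0 0 0 0 0 0 -1' |egrep 'pos|force'
python3 -m jog '0 0 0 0 0 0 1; 0 0 0 0 0 0 1; 0 0 0 0 0 0 1; 0 0 0 0 0 0 1; 0 0 0 0 0 0 1' 50
python3 -m jog '0 0 0 0 0 0 1; 0 0 -0.2 0 0 0 1; 0 0 -0.5 0 0 0 1; 0 0 -0.3 0 0 0 1; -0.55 0 0 0 0 0 1' |egrep 'pos|force|gap'
python3 -m jog '-0.55 0 0 0 0 0 1; -0.55 0 0 0 0 0 1; -0.55 0 0 0 0 0 1; -0.55 0 0 0 0 0 1; -0.55 0 0 0 0 0 1' |egrep 'pos|force|gap'
python3 -m jog '-0.55 0 0 0 0 0 1; -0.55 0 0 0 0 0 1; -0.55 0 0 0 0 0 1; -0.55 0 0 0 0 0 1; -0.35 0 0 0 0 0 1' |egrep 'pos|force|gap'
python3 -m jog '0 0 0 0 0 0 1; 0 0 0 0 0 0 1' |egrep 'pos'
python3 - <<'E'
from bench import *
from h import *
s=snapshot("wrist"); cv2.imwrite("pics/w9.png",s["img"][:,:,::-1]); 
p=sense()["tool_pos"]; print(p,pix(s,[p[0],p[1],p[2]-180+32]),pix(s,[397,-244,12]),pix(s,[397,-244,56]))
E
```

```text
tool_pos: [395.8, 282.0, 179.5]
ft_force: [0.6, -0.2, 0.6]
grip_force: 0.0
time: 22.9
tool_pos: [396.2, 283.3, 181.3]
tcp_rot: [179.9, -0.1, 90.0]
ft_force: [-0.8, -3.7, 7.4]
finger_gap: 52.3
grip_force: 52.3
tool_pos: [396.9, 229.9, 284.3]
ft_force: [1.7, 0.0, -2.2]
finger_gap: 51.8
grip_force: 53.0
tool_pos: [395.3, -48.7, 280.5]
ft_force: [1.7, 0.2, -1.0]
finger_gap: 52.0
grip_force: 53.0
tool_pos: [395.2, -304.6, 280.4]
ft_force: [0.2, 0.1, -1.6]
finger_gap: 51.6
grip_force: 53.0
tool_pos: [395.5, -301.7, 279.7]
[ 395.58385999 -301.27729965  279.67316023] (np.float64(315.5118965964007), np.float64(332.4042979848515)) (np.float64(318.68610322745195), np.float64(164.46327063508818)) (np.float64(318.7245894402123), np.float64(170.28643227876012))
```

View pics/w9.png

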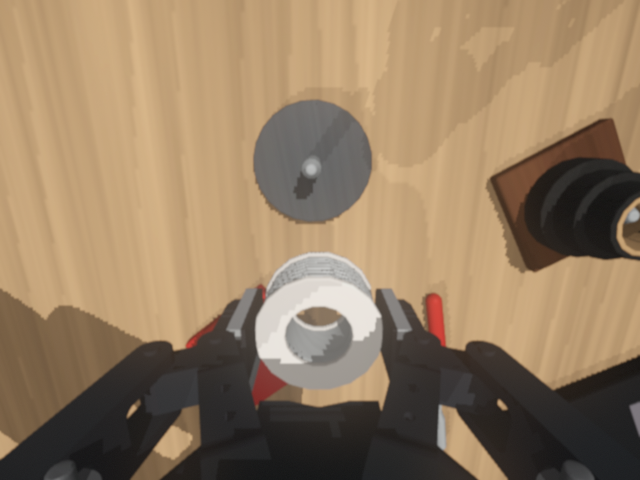

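Round stand centre (313,160), post tip (312,166), held spool (319,332): shift dx≈-4, dy≈+60. Tape stack at right (590,205) stands in order.

```bash

python3 -m jog '0.3 -0.042 0 0 0 0 1; 0.3 0 0 0 0 0 1; 0 0 0 0 0 0 1; 0 0 0 0 0 0 1' |egrep 'pos'
python3 -m jog '0 0 0.3 0 0 0 1; 0 0 0.3 0 0 0 1; 0 0 0.2 0 0 0 1; 0 0 0.04 0 0 0 1; 0 0 0 0 0 0 1' |egrep 'pos|for|gap'
python3 -m jog '0 0 0.02 0 0 0 1; 0 0 0.01 0 0 0 1; 0 0 0 0 0 0 1' |egrep 'pos|for|gap'
```

```text
tool_pos: [391.6, -241.6, 280.0]
tool_pos: [391.5, -242.5, 196.1]
ft_force: [0.3, 0.0, -1.8]
finger_gap: 52.4
grip_force: 53.0
tool_pos: [391.7, -242.4, 193.4]
ft_force: [0.9, -0.5, 0.8]
finger_gap: 51.8
grip_force: 53.2
```

```bash

python3 -m jog '0 0 0.015 0 0 0 1; 0 0 0 0 0 0 1' |egrep 'pos|force'
python3 -m jog '0 0 0 0 0 0 -1; 0 0 0 0 0 0 -1; 0 0 0 0 0 0 -1; 0 0 -0.3 0 0 0 -1; 0 0 -0.5 0 0 0 -1' |egrep 'pos|for|gap'
python3 -m jog '0.59 0.13 0 0 0 0 -1; 0.59 0.13 0 0 0 0 -1; 0.59 0.13 0 0 0 0 -1; 0.59 0.13 0 0 0 0 -1; 0.59 0.13 0 0 0 0 -1' |egrep 'pos|for'
python3 -m jog '0.59 0.13 0 0 0 0 -1; 0 0 0 0 0 0 -1; 0 0 0 0 0 0 -1' |egrep 'pos'
python3 - <<'E'
from bench import *
from h import *
s=snapshot("wrist"); cv2.imwrite("pics/w10.png",s["img"][:,:,::-1]); 
print(sense()["tool_pos"],sense()["time"])
measure(s,(470,112),'w',24)
t=snapshot("top")["img"]
E
```

```text
tool_pos: [391.8, -242.5, 193.3]
ft_force: [-8.6, 5.3, 20.3]
grip_force: 55.1
tool_pos: [390.3, -241.3, 269.9]
ft_force: [0.9, 0.4, -0.5]
finger_gap: 85.4
grip_force: 0.0
tool_pos: [456.3, 54.9, 271.3]
ft_force: [0.8, 0.6, 0.1]
grip_force: 0.0
tool_pos: [469.0, 112.1, 270.8]
[469.05570306 111.36748585 270.83204583] 28.5
pix 315 251 P [467.5 112.8  24. ] diam [41. 44.]
```

```bash

python3 -m jog '0 -0.015 0.4 0 0 0 -1; 0 0 0.4 0 0 0 -1; 0 0 0.13 0 0 0 -1; 0 0 0 0 0 0 -1; 0 0 0 0 0 0 -1' |egrep 'pos|force'
python3 -m jog '0 0 0 0 0 0 1; 0 0 0 0 0 0 1; 0 0 0 0 0 0 1; 0 0 0 0 0 0 1; 0 0 0 0 0 0 1' 40
python3 -m jog '0 0 0 0 0 0 1; 0 0 -0.2 0 0 0 1; 0 0 -0.5 0 0 0 1; 0 0 -0.3 0 0 0 1; -0.59 -0.127 0 0 0 0 1' |egrep 'pos|force|gap'
python3 -m jog '-0.59 -0.127 0 0 0 0 1; -0.59 -0.127 0 0 0 0 1; -0.59 -0.127 0 0 0 0 1; -0.59 -0.127 0 0 0 0 1; -0.59 -0.127 0 0 0 0 1' |egrep 'pos|force|gap'
python3 -m jog '-0.6 0 0 0 0 0 1; 0 0 0 0 0 0 1; 0 0 0 0 0 0 1; 0 0 0 0 0 0 1' |egrep 'pos'
python3 - <<'E'
from bench import *
from h import *
s=snapshot("wrist"); cv2.imwrite("pics/w11.png",s["img"][:,:,::-1]); 
p=sense()["tool_pos"]; print(p,pix(s,[p[0],p[1],p[2]-178+24]),pix(s,[392.8,-241,44]),pix(s,[392.8,-241,56]))
E
```

```text
tool_pos: [468.9, 111.7, 179.9]
ft_force: [0.6, -0.0, 0.2]
grip_force: 0.0
time: 29.8
tool_pos: [468.2, 112.1, 179.1]
tcp_rot: [179.9, -0.0, 90.0]
ft_force: [-2.7, -0.7, 6.7]
finger_gap: 40.1
grip_force: 40.2
tool_pos: [456.9, 54.7, 282.2]
ft_force: [0.6, -2.0, -0.5]
finger_gap: 40.0
grip_force: 40.8
tool_pos: [390.9, -243.9, 278.6]
ft_force: [1.2, 0.8, -1.3]
finger_gap: 40.2
grip_force: 40.8
tool_pos: [391.8, -300.9, 278.1]
[ 391.89263683 -300.88049306  278.13804079] (np.float64(315.5838920334509), np.float64(325.27089172966305)) (np.float64(317.998472389929), np.float64(164.83348845841445)) (np.float64(317.96491286429574), np.float64(166.46386965152675))
```

View pics/w11.png

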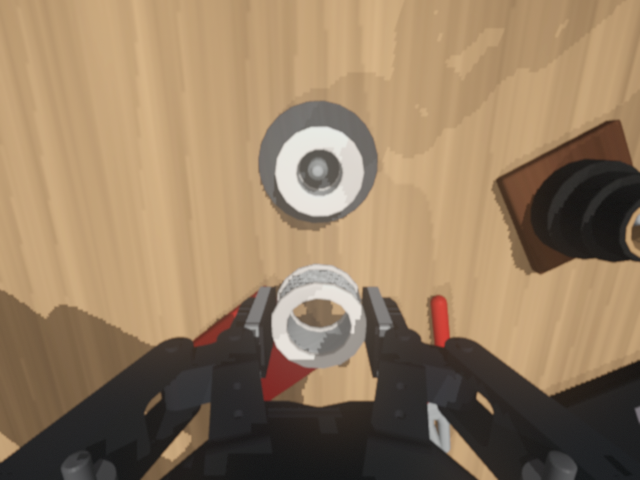

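Large spool sits centred on the round stand, post tip at (318,169); held small spool at (319,325). Only dy≈+58.5 is needed.

```bash

python3 -m jog '0.3 0 0 0 0 0 1; 0.285 0 0 0 0 0 1; 0 0 0 0 0 0 1; 0 0 0 0 0 0 1' |egrep 'pos'
python3 -m jog '0 0 0.3 0 0 0 1; 0 0 0.17 0 0 0 1; 0 0 0.05 0 0 0 1; 0 0 0 0 0 0 1; 0 0 0 0 0 0 1' |egrep 'pos|for|gap'
python3 -m jog '0 0 0.02 0 0 0 1; 0 0 0.01 0 0 0 1; 0 0 0 0 0 0 1' |egrep 'pos|for|gap'
```

```text
tool_pos: [391.9, -243.3, 278.5]
tool_pos: [392.0, -244.0, 227.1]
ft_force: [0.3, -0.2, -1.0]
finger_gap: 40.1
grip_force: 40.8
tool_pos: [391.7, -243.6, 223.3]
ft_force: [0.8, -0.6, -0.7]
finger_gap: 40.3
grip_force: 40.9
```

```bash

python3 -m jog '0 0 0.01 0 0 0 1; 0 0 0.005 0 0 0 1; 0 0 0 0 0 0 1' |egrep 'pos|for'
python3 -m jog '0 0 0 0 0 0 -1; 0 0 0 0 0 0 -1; 0 0 0 0 0 0 -1; 0 0 -0.2 0 0 0 -1; 0 0 -0.5 0 0 0 -1' |egrep 'pos|for|gap'
python3 -m jog '0 0 -0.3 0 0 0 -1; 0.6 0 0 0 0 0 -1; 0.6 0 0 0 0 0 -1; 0.6 0 0 0 0 0 -1; 0.6 0 0 0 0 0 -1' |egrep 'pos'
python3 -m jog '0.6 0 0 0 0 0 -1; 0.6 0 0 0 0 0 -1; 0 0 0 0 0 0 -1; 0 0 0 0 0 0 -1; 0 0 0 0 0 0 -1' |egrep 'pos'
python3 - <<'E'
from bench import *
from h import *
s=snapshot("side")["img"][170:290,280:420,::-1]; t=snapshot("top")["img"][150:330,320:460,::-1]
a=cv2.resize(s,(560,480)); b=cv2.resize(t,(0,0),fx=2.6667,fy=2.6667)[:480]; b=cv2.resize(t[:,:100],(240,432)); b=cv2.copyMakeBorder(b,0,48,0,0,cv2.BORDER_CONSTANT)
cv2.imwrite("pics/final.png",np.hstack([a,b])); print(sense()["time"],sense()["tool_pos"])
E
```

```text
tool_pos: [391.8, -243.7, 223.1]
ft_force: [-6.0, 5.1, 16.2]
grip_force: 42.4
tool_pos: [390.5, -242.7, 289.6]
ft_force: [0.5, -0.1, 0.1]
finger_gap: 85.9
grip_force: 0.0
tool_pos: [391.2, -1.9, 321.8]
tool_pos: [391.7, 115.3, 321.6]
35.45 [391.80188647 115.17108934 321.63528652]
```

View pics/final.png

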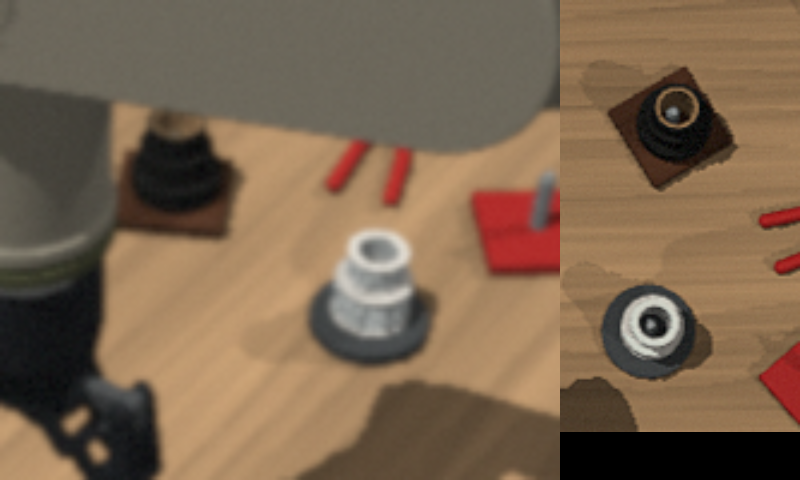

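The side view at left shows the tape stack flat at (178,165) and both spools flat at (375,285). The top view at right shows both posts inside the bores, at (675,110) and (655,323). Everything is released and at rest, so I'm handing in.

```bash
python3 -c "
from bench import *
print(hand_in())"
```

```text
the job is handed in; nothing more can be done
None
```

I handed the job in at about 35 s: the three tape rolls are threaded on the square wooden stand (large, medium, small from the bottom) and the two solder spools on the round metal stand (large below small); the last pictures show all of them lying flat, released and at rest, but no verdict came back.

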